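# Make up two stereoscope repair kits

## Task

Make up the two repair kits from the loose stock: in the red tray, the amber lens with the ivory rim flat in the middle of the felt pad and the brass knob upright in the middle of the square cork pad; in the blue tray, the amber lens with the black rim flat in the middle of the felt pad and the boxwood stick flat along the middle of the cork strip. Set the lenses down without dropping them, and leave the spare green lens and the spare black knob where they lie.

Things in the scene. Friction and masses are not known exactly. Their poses are not given: they have to be found in the camera images.
- ivory_lens: Amber lens in an ivory-white rim: a disc 42 mm in diameter and 14 mm thick with a low glass dome rising 3 mm more on top, lying flat. Origin: centre of its underside; z up. About 45 g.
- black_lens: Amber lens in a black rim: a disc 42 mm in diameter and 14 mm thick with a low glass dome rising 3 mm more on top, lying flat. Origin: centre of its underside; z up. About 45 g.
- green_lens: Spare, not wanted: green lens in a black rim: a disc 42 mm in diameter and 14 mm thick with a low glass dome rising 3 mm more on top, lying flat. Origin: centre of its underside; z up. Leave it.
- brass_knob: Brass focusing knob: a round knob, 30 mm in diameter up to 20 mm, with an 18 mm boss to 26 mm height, standing boss up. Origin: centre of its underside; z up. About 60 g.
- black_knob: Spare, not wanted: black focusing knob: a round knob, 30 mm in diameter up to 20 mm, with an 18 mm boss to 26 mm height, standing boss up. Origin: centre of its underside; z up. Leave it.
- stick: Boxwood burnishing stick, pale yellow, lying flat: 100 mm long along its own y (the narrower tip to +y, a brass band near the -y end), 14 mm wide along its x, 12 mm high. Origin: centre of its length and width, on its underside; z up. About 30 g. At the start its long axis is within 0.4 rad of world y.
- red_tray: Kit tray with a red rim. Fixed to the bench, 200 mm along its x, 150 mm along y; pale wood floor 6 mm above the bench, rim 6 mm wide, 14 mm above the bench. Origin: centre of its underside; z up. Lies left or right, turned up to 0.3 rad. Pads flush with the floor: red felt, 66 mm square, centred at x = +48 mm, y = 0; dark cork, 54 mm square, centred at x = -48 mm, y = 0.
- blue_tray: Kit tray with a blue rim. Fixed to the bench, 200 mm along its x, 150 mm along y; pale wood floor 6 mm above the bench, rim 6 mm wide, 14 mm above the bench. Origin: centre of its underside; z up. Lies left or right, turned up to 0.3 rad. Pads flush with the floor: blue felt, 66 mm square, centred at x = -48 mm, y = 0; dark cork strip, 36 (x) by 126 mm (y), centred at x = +48 mm, y = 0.
Things that resemble listed ones, but are neither listed nor needed, are in the scene too. Of the things that look like the brass_knob, take the one that is farthest from the robot's base at the start. Several things look just like the stick: the one meant starts nearest to the robot's base.

How it is judged (in metres and radians):
At the end, for the whole second after the job is handed in: Red tray: ivory-rimmed lens on felt, brass knob on cork; blue tray: black-rimmed lens on felt, stick along cork strip (within 0.25 rad). Each centre within 13 mm of its pad's centre along each tray axis, on the tray floor, flat within 0.1 rad, released and at rest (x of ivory_lens in the frame of red_tray between 0.035 and 0.061 m and y of ivory_lens in the frame of red_tray between -0.013 and 0.013 m and z of ivory_lens in the frame of red_tray between 0.002 and 0.01 m and angle between each of ivory_lens, brass_knob, black_lens's own z axis and vertical below 0.1 rad and linear speed of each of ivory_lens, brass_knob, black_lens, stick below 0.02 m/s and x of brass_knob in the frame of red_tray between -0.061 and -0.035 m and y of brass_knob in the frame of red_tray between -0.013 and 0.013 m and z of brass_knob in the frame of red_tray between 0.002 and 0.01 m and x of black_lens in the frame of blue_tray between -0.061 and -0.035 m and y of black_lens in the frame of blue_tray between -0.013 and 0.013 m and z of black_lens in the frame of blue_tray between 0.002 and 0.01 m and x of stick in the frame of blue_tray between 0.035 and 0.061 m and y of stick in the frame of blue_tray between -0.013 and 0.013 m and z of stick in the frame of blue_tray between 0.002 and 0.018 m and angle between the y axis of stick and the y axis of blue_tray, either way round below 0.25 rad and angle between stick's own y axis and vertical between 1.47 and 1.67 rad); the robot touches nothing.
It fails at once if the spare green lens is disturbed (moved over 20 mm) (distance of green_lens from where it was at the start of the episode above 0.02 m).
It fails at once if the spare black knob is disturbed (moved over 20 mm) (distance of black_knob from where it was at the start of the episode above 0.02 m).
It fails at once if the ivory-rimmed lens is dropped (falls freely at over 0.6 m/s) (linear speed of ivory_lens above 0.6 m/s and height (world z) of ivory_lens below 0.06 m and contact force between the fingers and ivory_lens below 0.05 N).
It fails at once if the black-rimmed lens is dropped (falls freely at over 0.6 m/s) (linear speed of black_lens above 0.6 m/s and height (world z) of black_lens below 0.06 m and contact force between the fingers and black_lens below 0.05 N).
It also fails if it takes over 88 s, if anything falls off the work surface, if the arm or the gripper's body presses on something with over 40 N, if the wrist force passes 120 N, or if a joint passes its speed limit or range.

## Robot

A 6-joint arm with a two-finger parallel gripper is mounted at the origin on the work surface. World frame = base frame: x ahead of the robot, y to its left, z up, the work surface at z = 0. Lengths are in m, angles in degrees, forces in N, time in s.
With the tool pointing down it reaches from about 0.3 to 0.75 m from the base axis. Payload 8.5 kg.
Tool frame: the origin (TCP) lies midway between the tips of the shut fingers; the grasp point (between the pads) lies 19 mm behind it (env.pinch_z is the z of the grasp point in the tool frame, in m); z points along the fingers, y is the line along which they close (so a half turn about z gives the same grasp; the last joint's range is limited). The gripper opens to 85 mm and grips with 20 to 120 N. Pads are 22 mm wide; open, the fingers measure 114 mm over their backs; the gripper's body (76 mm by 85 mm) begins 54 mm behind the grasp point. The pads swing forward as they close: fully open they stand 13 mm farther back than shut.
Start: joints at [-78.742, 21.807, 74.336, -0, 83.858, -12.336], TCP at [0.22, -0.504, 0.231] pointing down, gripper open.
Joint ranges: [-178.18, 178.18], [-50.72, 133.34], [12.68, 142.11], [-81.47, 261.47], [9.98, 163.14], [-165.26, 165.26]. Speed limits (degrees/s): [136.94, 136.94, 180, 180, 180, 180].

## Interface

Orientations are given as a 3x3 rotation matrix whose columns are the frame's x, y, z axes.
In Python, from rig import env gives the robot as it stands.
- The arm moves only by the tool arm_command, never from a script. Its argument "deltas" is a list of rows, each an object of numbers: "rx", "ry", "rz": the turn, a rotation vector about the tool's x, y, z in rad; "dx", "dy", "dz": the shift along the tool's x, y, z in m; "fingers": the finger opening in m, from 0 to 0.0854. In form: [{"rx": .., "ry": .., "rz": .., "dx": .., "dy": .., "dz": .., "fingers": ..}, ...]. A call has 1 to 12 rows; each row shifts and turns the commanded pose from where the row before left it, along the tool's axes as they then stand; what a row does not reach is not made up. A row lasts 1/10 s, in which the tool goes at most 50 mm and 8.59 degrees, less where a joint would pass 70% of its speed; a pose out of reach is approached as far as the arm can. A call is refused whole if a number of a shift passes 0.05 or a number of a turn 0.15, either way. A call with a gripper value outside its range is refused whole. The fingers move at their own pace and stop on an object; "squeeze" is the grip in N (left out, the last holds). Time passes only in rows, so rows that do not move let the fingers close. It gives the time, the measured TCP pose, the force, the opening and the grip force at its end, in the units of the state.
- env.observe(): the state, without advancing time (a new reading comes with each control period).
- env.get_image(name): name is "scene" or "top" or "wrist"; returns a dict with "color" (420x560x3 uint8, blue, green, red), "camera_matrix" (3x3 intrinsics, pixels), "eye" and "orientation" of the camera in the world. Camera axes: x right, y up, looking along -z (the intrinsics and any distortion apply to the point x, -y, -z); pixel columns grow to the right and rows downward; lengths in m; the calibration is good to about 2 mm. A picture is of the moment at which its call begins. There is no depth.
- env.close_job(): hands the job in; it is judged then, once.
Trained networks look in a picture, given as the dict that the camera call returned (one of the last four; its "shot" number tells which), for a name from the list of things; names that differ only in an ending like _2 or _b are one class to them, and where a whole thing is asked for, a point or a joint stands for the part that bears it (a point fixed in the world has none). Each returns a list of dicts, best first, with "p" (0 to 1); they miss things now and then, are a little off and sometimes report something else, mostly with a low value. They report only what shows in the picture. A call takes as long as a camera call. They do not tell look-alikes from the thing itself.
- env.look_for(query, picture): "box" ([left, top, right, bottom] in pixels, round what is visible of it).
- env.tip_of(query, picture): "location" ([column, row] in pixels: a listed point, or the origin of a listed thing).
The state is a dict: "time_s": time; "q": joint angles; "qvel": joint speeds; "joint_efforts": joint torques, N m; "position": TCP position; "tool_rot": TCP orientation; "ft_force": force on the tool from outside, world axes, zero at the start; "wrist_torque": the same for the moment, N m; "grip_width": finger opening in m; "gripper_force": force on a finger pad.
Only numpy, scipy, OpenCV 4.12 (cv2) and the standard library are available. Lean on these libraries where they do the work, as an engineer would, in place of code of your own. Each camera call takes 0.05 s, during which the arm holds its last target. There are 200 camera calls.

## Working session

There is one attempt and no reset: what is moved stays moved. The work goes in short steps, Python scripts to look and compute and a tool call to move; the robot and the scene stay as the last step left them, time stands still between calls to the robot, and variables do not carry over. Pictures are saved under pics/ and viewed, at most 14 in all, crops included, and the job is handed in when it is done.

Besides the shell and the picture viewer there is one more tool, called after ">>>" as name(argument=value, ...), one argument or row to a line, values as JSON. arm_command: Moves the arm, as the interface text tells. Its arguments: {"type":"object","properties":{"deltas":{"type":"array"},"squeeze":{"type":"number"}},"required":["deltas"]}

```bash
ls; mkdir -p pics; cat > h.py <<'E'
import numpy as np, cv2, json
from rig import env
def ray(pic,uv,z):
    K=np.array(pic["camera_matrix"]);R=np.array(pic["orientation"]);e=np.array(pic["eye"])
    d=np.linalg.inv(K)@np.array([uv[0],uv[1],1.]); d=R@np.array([d[0],-d[1],-d[2]])
    return e+d*(z-e[2])/d[2]
def proj(pic,p):
    K=np.array(pic["camera_matrix"]);R=np.array(pic["orientation"]);e=np.array(pic["eye"])
    c=R.T@(np.array(p,float)-e); q=K@np.array([c[0],-c[1],-c[2]]); return q[:2]/q[2]
E
python3 - <<'E'
from h import *
print({k:np.round(v,3).tolist() for k,v in env.observe().items()}, env.pinch_z)
for n in("top","scene"):
    p=env.get_image(n); cv2.imwrite(f"pics/{n}0.png",p["color"]); print(n,[k for k in p],np.round(p["eye"],3))
    for q in "ivory_lens black_lens green_lens brass_knob black_knob stick red_tray blue_tray".split():
        for d in env.tip_of(q,p): print(q,np.round(d["location"]),round(d["p"],2),np.round(ray(p,d["location"],0.0),3)[:2])
E
```

```text
pics
{'time_s': 0.0, 'q': [-78.742, 21.841, 74.384, 0.0, 83.859, -12.336], 'qvel': [-0.098, 0.006, -0.076, 0.065, -0.033, -0.057], 'joint_efforts': [-0.003, -44.847, -23.128, -0.0, 0.005, -0.0], 'position': [0.22, -0.504, 0.231], 'tool_rot': [[0.916, 0.4, -0.0], [0.4, -0.916, 0.001], [0.0, -0.001, -1.0]], 'ft_force': [0.029, 0.0, -0.142], 'wrist_torque': [-0.033, -0.029, 0.013], 'gripper_force': 0.0, 'grip_width': 0.086} -0.0187
top ['color', 'camera_matrix', 'eye', 'orientation', 'shot'] [0.522 0.078 0.923]
ivory_lens [282. 171.] 0.49 [0.66  0.081]
black_lens [282. 219.] 0.53 [0.552 0.083]
green_lens [346. 166.] 0.67 [ 0.668 -0.063]
green_lens [279. 170.] 0.36 [0.661 0.087]
brass_knob [390. 281.] 0.49 [ 0.41  -0.154]
brass_knob [354. 219.] 0.47 [ 0.549 -0.079]
brass_knob [324. 250.] 0.45 [ 0.481 -0.009]
black_knob [355. 258.] 0.68 [ 0.461 -0.078]
stick [287. 270.] 0.69 [0.436 0.073]
stick [118. 242.] 0.62 [0.506 0.452]
red_tray [200. 230.] 0.76 [0.529 0.269]
blue_tray [441. 213.] 0.69 [ 0.56  -0.272]
blue_tray [280. 220.] 0.22 [0.549 0.087]
scene ['color', 'camera_matrix', 'eye', 'orientation', 'shot'] [1.055 0.044 0.783]
ivory_lens [284. 277.] 0.69 [0.663 0.09 ]
ivory_lens [118. 244.] 0.36 [ 0.559 -0.275]
black_lens [276. 233.] 0.78 [0.551 0.081]
green_lens [206. 286.] 0.57 [ 0.674 -0.074]
brass_knob [180. 193.] 0.64 [ 0.42  -0.147]
brass_knob [207. 232.] 0.47 [ 0.539 -0.077]
black_knob [205. 202.] 0.43 [ 0.452 -0.085]
stick [445. 276.] 0.78 [0.68  0.436]
stick [271. 196.] 0.77 [0.444 0.075]
stick [431. 212.] 0.55 [0.511 0.454]
red_tray [354. 220.] 0.7 [0.523 0.265]
blue_tray [120. 245.] 0.73 [ 0.562 -0.27 ]
```

```bash
python3 -c "
import cv2
a=cv2.imread('pics/top0.png');cv2.imwrite('pics/top0b.png',cv2.resize(a[90:330,80:520],None,fx=1.8,fy=1.8,interpolation=cv2.INTER_CUBIC))"
```

```text
(no output)
```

View pics/top0b.png

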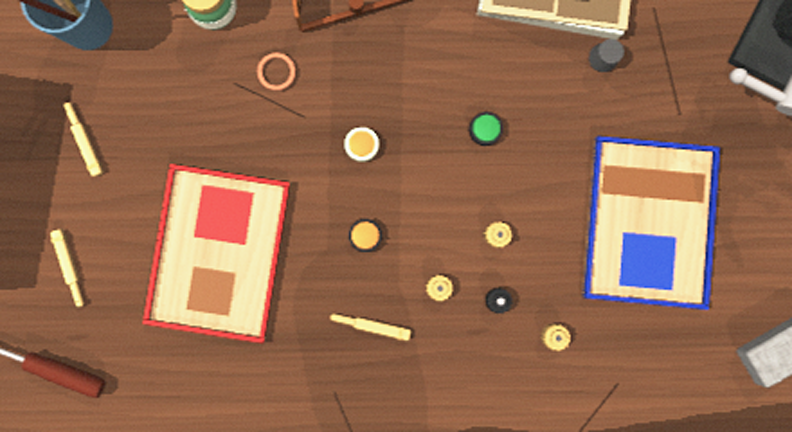

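View pics/scene0.png

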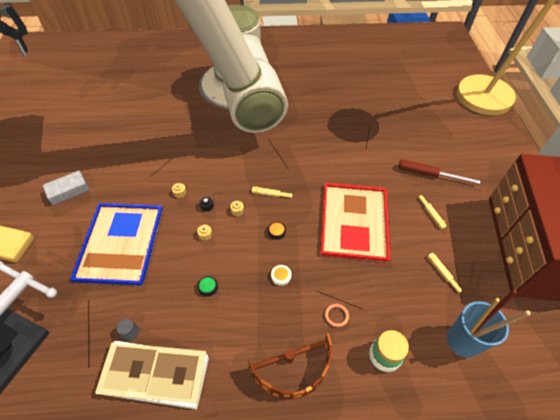

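The top view shows the following (full-frame pixels).
- **Lenses:** ivory (282,171), black-rimmed amber (282,219), green spare (348,162).
- **Knobs:** brass look-alikes at (354,219), (324,250) and (390,281), with the black spare at (355,258). The farthest brass one from the base is (354,219), r≈0.555.
- **Sticks:** (287,270), (118,242) and (125,167). The nearest is (287,270), r≈0.44.

Next I'll measure these accurately.

```bash
cat > m.py <<'E'
from h import *
def blob(mask,win):
    m=np.zeros_like(mask);x0,y0,x1,y1=win;m[y0:y1,x0:x1]=mask[y0:y1,x0:x1]
    n,l,s,c=cv2.connectedComponentsWithStats(m.astype(np.uint8)); i=1+np.argmax(s[1:,4])
    return (l==i)
def rect(p,mask,z):  # min-area rect in world at height z
    cs,_=cv2.findContours(mask.astype(np.uint8),0,cv2.CHAIN_APPROX_NONE)
    c=max(cs,key=len).reshape(-1,2)
    w=np.array([ray(p,u,z)[:2] for u in c],np.float32)
    return cv2.minAreaRect(w*1000), w
E
python3 - <<'E'
from m import *
def around(p,w,z,r):
    u=proj(p,[*w,z]);return [max(0,int(u[0]-r)),max(0,int(u[1]-r)),int(u[0]+r),int(u[1]+r)]
for n in("top","scene"):
    p=env.get_image(n); hsv=cv2.cvtColor(p["color"],cv2.COLOR_BGR2HSV).astype(int);H,S,V=hsv[...,0],hsv[...,1],hsv[...,2]
    red=((H<6)|(H>174))&(S>170)&(V>120); blue=(H>105)&(H<130)&(S>150)&(V>100)
    yel=(H>18)&(H<35)&(S>60)&(V>150); bench=~((H>3)&(H<20)&(S>90)&(V<150))
    cork=(H>5)&(H<16)&(S>90)&(V>90)
    if n=="top": cv2.imwrite("pics/hsv.png",hsv.astype(np.uint8))
    for nm,mask,w,r,z in (("redtray",red,(.529,.269),75,.014),("redfelt",red,(.58,.26),24,.006),("bluetray",blue,(.56,-.272),75,.014),("bluefelt",blue,(.51,-.265),22,.006),
       ("redcork",cork,(.485,.275),15,.006),("bluecork",cork,(.605,-.275),34,.006),
       ("stick",yel,(.436,.073),32,.008),("ivory",(V>150),(.66,.081),18,.014),("black_amber",(H>12)&(H<28)&(S>120)&(V>150),(.552,.083),18,.015),("knob",yel&(V>120),(.549,-.079),14,.02)):
        try:
            (c,s,a),_=rect(p,blob(mask,around(p,w,z,r)),z); print(n,nm,np.round(c,1),np.round(s,1),round(a,1))
        except Exception as e: print(n,nm,e)
E
```

```text
top redtray [529.5 265.8] [150.8 200.1] 80.2
top redfelt [627.7 261.5] [105.4   6.2] 80.2
top bluetray [ 558.3 -269. ] [150.8 198.8] 83.7
top bluefelt [ 510.2 -264.6] [62.8 62.8] 83.8
top redcork [482.3 274. ] [53. 54.] 80.2
top bluecork [ 606.2 -274.6] [127.2  36.2] 83.9
top stick [436.6  77.7] [97.6 12.5] 75.8
top ivory [661.2  84.7] [41.2 41. ] 43.9
top black_amber [548.6  82.1] [33.1 30.9] 89.1
top knob [545.8 -79. ] [30.6 26.3] 89.0
scene redtray [532.1 263.8] [152.  208.4] 80.1
scene redfelt [576.  256.6] [61.9 62.1] 80.5
scene bluetray [ 560.7 -268.7] [152.5 203.2] 83.6
scene bluefelt [ 509.8 -265.6] [60.9 60. ] 83.7
scene redcork [481.6 272.8] [50.8 53.7] 80.3
scene bluecork [ 605.4 -274.8] [128.4  37.1] 83.3
scene stick [434.6  76.3] [97.9 14.1] 75.7
scene ivory [662.9  84. ] [42.3 49.2] 86.7
scene black_amber [548.9  82.5] [31.7 32.5] 86.8
scene knob [545.7 -81.1] [27.7 26.8] 1.8
```

```bash
cat >> h.py <<'E'
def go(x,y,z,yaw):
    "print turn rz and shifts in tool axes after the turn"
    s=env.observe();R=np.array(s["tool_rot"]);a=np.arctan2(R[1,0],R[0,0]);b=np.radians(yaw)
    d=np.array([x,y,z])-s["position"]; rz=-(b-a); 
    print("yaw",round(np.degrees(a),2),"rz",round((rz+np.pi)%(2*np.pi)-np.pi,4),"dx,dy,dz",np.round([d[0]*np.cos(b)+d[1]*np.sin(b),d[0]*np.sin(b)-d[1]*np.cos(b),-d[2]],4),
     "tilt",np.round(R[:2,2],4),"pos",np.round(s["position"],4),"w",round(s["grip_width"],4),"F",round(s["gripper_force"],1),"t",round(s["time_s"],2))
E
python3 -c "
import cv2
a=cv2.imread('pics/top0.png');cv2.imwrite('pics/crop.png',cv2.resize(a[150:300,250:410],None,fx=4,fy=4,interpolation=cv2.INTER_CUBIC))
from h import *
go(.546,-.080,.10,-10)"
```

```text
yaw 23.59 rz 0.5863 dx,dy,dz [ 0.2473 -0.4742  0.1313] tilt [ 0. -0.] pos [ 0.2201 -0.504   0.2313] w 0.0858 F 0.0 t 1.0
```

View pics/crop.png

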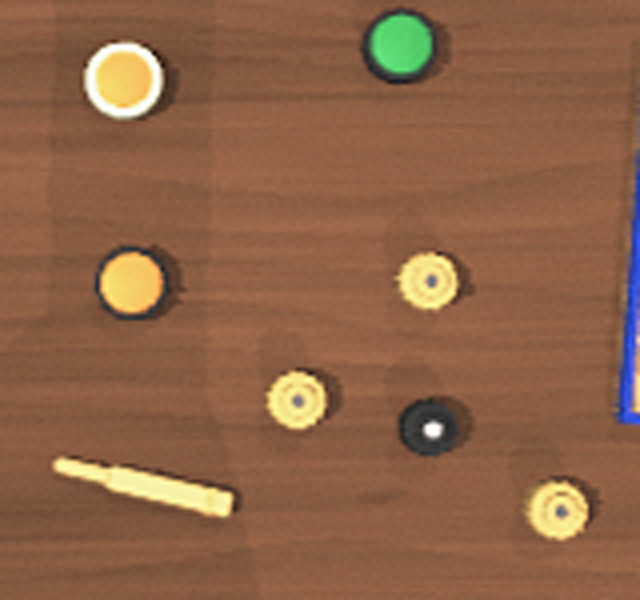

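>>> arm_command(
  deltas=[
    {"rz": 0.147, "fingers": 0.06},
    {"rz": 0.147, "fingers": 0.06},
    {"rz": 0.147, "fingers": 0.06},
    {"rz": 0.145, "fingers": 0.06},
    {"dx": 0.02, "dy": -0.039, "dz": 0.005, "fingers": 0.06},
    {"dx": 0.02, "dy": -0.039, "dz": 0.005, "fingers": 0.06},
    {"dx": 0.02, "dy": -0.039, "dz": 0.005, "fingers": 0.06},
    {"dx": 0.02, "dy": -0.039, "dz": 0.005, "fingers": 0.06},
    {"dx": 0.02, "dy": -0.039, "dz": 0.005, "fingers": 0.06},
    {"dx": 0.02, "dy": -0.039, "dz": 0.005, "fingers": 0.06},
    {"dx": 0.02, "dy": -0.039, "dz": 0.005, "fingers": 0.06},
    {"dx": 0.02, "dy": -0.039, "dz": 0.005, "fingers": 0.06},
  ],
)

```text
invalid input
```

The crop confirms the choices. The upper brass knob is at crop (429,281), with the ivory lens at (124,80), the black lens at (132,283) and the near stick at (145,487). The move was refused, so I'll send complete rows with every field.

>>> arm_command(
  deltas=[
    {"rx": 0, "ry": 0, "rz": 0.147, "dx": 0, "dy": 0, "dz": 0, "fingers": 0.06},
    {"rx": 0, "ry": 0, "rz": 0.147, "dx": 0, "dy": 0, "dz": 0, "fingers": 0.06},
    {"rx": 0, "ry": 0, "rz": 0.147, "dx": 0, "dy": 0, "dz": 0, "fingers": 0.06},
    {"rx": 0, "ry": 0, "rz": 0.145, "dx": 0, "dy": 0, "dz": 0, "fingers": 0.06},
    {"rx": 0, "ry": 0, "rz": 0, "dx": 0.02, "dy": -0.039, "dz": 0.005, "fingers": 0.06},
    {"rx": 0, "ry": 0, "rz": 0, "dx": 0.02, "dy": -0.039, "dz": 0.005, "fingers": 0.06},
    {"rx": 0, "ry": 0, "rz": 0, "dx": 0.02, "dy": -0.039, "dz": 0.005, "fingers": 0.06},
    {"rx": 0, "ry": 0, "rz": 0, "dx": 0.02, "dy": -0.039, "dz": 0.005, "fingers": 0.06},
    {"rx": 0, "ry": 0, "rz": 0, "dx": 0.02, "dy": -0.039, "dz": 0.005, "fingers": 0.06},
    {"rx": 0, "ry": 0, "rz": 0, "dx": 0.02, "dy": -0.039, "dz": 0.005, "fingers": 0.06},
    {"rx": 0, "ry": 0, "rz": 0, "dx": 0.02, "dy": -0.039, "dz": 0.005, "fingers": 0.06},
    {"rx": 0, "ry": 0, "rz": 0, "dx": 0.02, "dy": -0.039, "dz": 0.005, "fingers": 0.06},
  ],
  squeeze=30,
)

```text
time_s: 2.2
position: [0.4327, -0.2229, 0.1913]
tool_rot: [[0.985, -0.173, 0.0], [-0.173, -0.985, -0.0], [0.0, 0.0, -1.0]]
ft_force: [1.1, -0.7, -0.1]
grip_width: 0.0604
gripper_force: 0.0
```

```bash
python3 -c "
from h import *
go(.546,-.080,.08,-10)"
```

```text
yaw -9.99 rz 0.0002 dx,dy,dz [ 0.0868 -0.1604  0.1113] tilt [ 0.0004 -0.0003] pos [ 0.4327 -0.2229  0.1913] w 0.0604 F 0.0 t 2.2
```

>>> arm_command(
  deltas=[
    {"rx": 0, "ry": 0, "rz": 0, "dx": 0.0174, "dy": -0.0324, "dz": 0.022, "fingers": 0.06},
    {"rx": 0, "ry": 0, "rz": 0, "dx": 0.0174, "dy": -0.0324, "dz": 0.022, "fingers": 0.06},
    {"rx": 0, "ry": 0, "rz": 0, "dx": 0.0174, "dy": -0.0324, "dz": 0.022, "fingers": 0.06},
    {"rx": 0, "ry": 0, "rz": 0, "dx": 0.0174, "dy": -0.0324, "dz": 0.022, "fingers": 0.06},
    {"rx": 0, "ry": 0, "rz": 0, "dx": 0.0174, "dy": -0.0324, "dz": 0.022, "fingers": 0.06},
    {"rx": 0, "ry": 0, "rz": 0, "dx": 0, "dy": 0, "dz": 0, "fingers": 0.06},
    {"rx": 0, "ry": 0, "rz": 0, "dx": 0, "dy": 0, "dz": 0, "fingers": 0.06},
  ],
)

```text
time_s: 2.9
position: [0.5456, -0.0795, 0.0809]
tool_rot: [[0.985, -0.172, -0.001], [-0.172, -0.985, 0.0], [-0.001, 0.0, -1.0]]
ft_force: [-1.0, -0.3, -0.3]
grip_width: 0.0602
gripper_force: 0.0
```

```bash
python3 -c "
from h import *
go(.546,-.080,.003,-10)
p=env.get_image('wrist');cv2.imwrite('pics/w1.png',p['color'])
print(p['eye'],proj(p,[.546,-.08,.026]))
for d in env.tip_of('brass_knob',p): print(d, ray(p,d['location'],0))"
```

```text
yaw -9.89 rz 0.0019 dx,dy,dz [0.0005 0.0004 0.0779] tilt [-0.0009  0.0001] pos [ 0.5456 -0.0795  0.0809] w 0.0602 F 0.0 t 2.9
[ 0.61649062 -0.09144461  0.22384906] [284.26359838 225.93475011]
{'location': [284.8, 214.4], 'p': 0.74} [ 5.46310945e-01 -8.05966477e-02  2.77555756e-17]
{'location': [213.1, 299.6], 'p': 0.67} [ 0.48006216 -0.0054114   0.        ]
{'location': [526.9, 157.7], 'p': 0.49} [ 0.5590456  -0.26865458  0.        ]
```

View pics/w1.png

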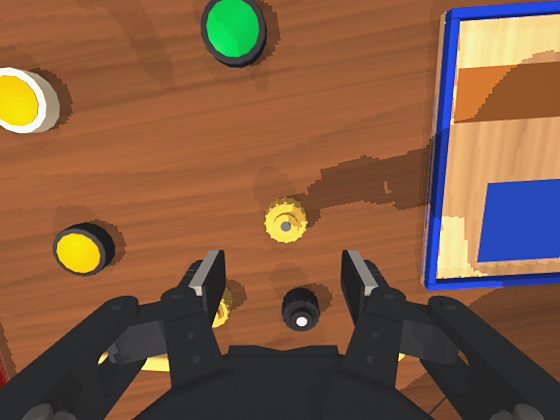

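The knob sits at (286,222), as predicted, centred between the fingers. Descending and gripping.

>>> arm_command(
  deltas=[
    {"rx": 0, "ry": 0, "rz": 0, "dx": 0, "dy": 0, "dz": 0.03, "fingers": 0.06},
    {"rx": 0, "ry": 0, "rz": 0, "dx": 0, "dy": 0, "dz": 0.03, "fingers": 0.06},
    {"rx": 0, "ry": 0, "rz": 0, "dx": 0, "dy": 0, "dz": 0.016, "fingers": 0.06},
    {"rx": 0, "ry": 0, "rz": 0, "dx": 0, "dy": 0, "dz": 0, "fingers": 0.06},
    {"rx": 0, "ry": 0, "rz": 0, "dx": 0, "dy": 0, "dz": 0, "fingers": 0.02},
    {"rx": 0, "ry": 0, "rz": 0, "dx": 0, "dy": 0, "dz": 0, "fingers": 0.02},
    {"rx": 0, "ry": 0, "rz": 0, "dx": 0, "dy": 0, "dz": 0, "fingers": 0.02},
    {"rx": 0, "ry": 0, "rz": 0, "dx": 0, "dy": 0, "dz": 0, "fingers": 0.02},
    {"rx": 0, "ry": 0, "rz": 0, "dx": 0, "dy": 0, "dz": 0, "fingers": 0.02},
  ],
  squeeze=30,
)

```text
time_s: 3.9
position: [0.5462, -0.0806, 0.007]
tool_rot: [[0.985, -0.173, 0.003], [-0.173, -0.985, -0.001], [0.003, 0.001, -1.0]]
ft_force: [-1.7, -1.7, 6.4]
grip_width: 0.0287
gripper_force: 29.3
```

```bash
python3 -c "
from h import *
go(.4822,.274,.10,-10)"
```

```text
yaw -9.98 rz 0.0003 dx,dy,dz [-0.1246 -0.3381 -0.093 ] tilt [ 0.0026 -0.0014] pos [ 0.5462 -0.0806  0.007 ] w 0.0287 F 29.3 t 3.9
```

>>> arm_command(
  deltas=[
    {"rx": 0, "ry": 0, "rz": 0, "dx": 0, "dy": 0, "dz": -0.03, "fingers": 0.02},
    {"rx": 0, "ry": 0, "rz": 0, "dx": 0, "dy": 0, "dz": -0.03, "fingers": 0.02},
    {"rx": 0, "ry": 0, "rz": 0, "dx": -0.0156, "dy": -0.0423, "dz": -0.005, "fingers": 0.02},
    {"rx": 0, "ry": 0, "rz": 0, "dx": -0.0156, "dy": -0.0423, "dz": -0.005, "fingers": 0.02},
    {"rx": 0, "ry": 0, "rz": 0, "dx": -0.0156, "dy": -0.0423, "dz": 0, "fingers": 0.02},
    {"rx": 0, "ry": 0, "rz": 0, "dx": -0.0156, "dy": -0.0423, "dz": 0, "fingers": 0.02},
    {"rx": 0, "ry": 0, "rz": 0, "dx": -0.0156, "dy": -0.0423, "dz": 0, "fingers": 0.02},
    {"rx": 0, "ry": 0, "rz": 0, "dx": -0.0156, "dy": -0.0423, "dz": 0, "fingers": 0.02},
    {"rx": 0, "ry": 0, "rz": 0, "dx": -0.0156, "dy": -0.0423, "dz": 0, "fingers": 0.02},
    {"rx": 0, "ry": 0, "rz": 0, "dx": -0.0156, "dy": -0.0423, "dz": 0, "fingers": 0.02},
    {"rx": 0, "ry": 0, "rz": 0, "dx": 0, "dy": 0, "dz": 0, "fingers": 0.02},
    {"rx": 0, "ry": 0, "rz": 0, "dx": 0, "dy": 0, "dz": 0, "fingers": 0.02},
  ],
)

```text
time_s: 5.1
position: [0.481, 0.2756, 0.0758]
tool_rot: [[0.985, -0.171, 0.001], [-0.171, -0.985, 0.0], [0.001, -0.0, -1.0]]
ft_force: [0.9, -1.2, -1.0]
grip_width: 0.0281
gripper_force: 30.1
```

```bash
python3 -c "
from h import *
go(.4822,.274,.014,-10)
p=env.get_image('wrist');cv2.imwrite('pics/w2.png',p['color'])"
```

```text
yaw -9.86 rz 0.0024 dx,dy,dz [0.0014 0.0014 0.0618] tilt [0.0009 0.0001] pos [0.481  0.2756 0.0758] w 0.0281 F 30.1 t 5.1
```

View pics/w2.png

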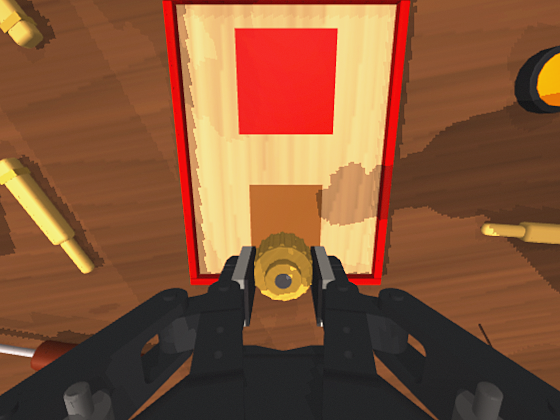

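The knob is held upright at (283,270) over the cork. Lowering.

>>> arm_command(
  deltas=[
    {"rx": 0, "ry": 0, "rz": 0, "dx": 0.0014, "dy": 0.0014, "dz": 0.03, "fingers": 0.02},
    {"rx": 0, "ry": 0, "rz": 0, "dx": 0, "dy": 0, "dz": 0.02, "fingers": 0.02},
    {"rx": 0, "ry": 0, "rz": 0, "dx": 0, "dy": 0, "dz": 0.008, "fingers": 0.02},
    {"rx": 0, "ry": 0, "rz": 0, "dx": 0, "dy": 0, "dz": 0.004, "fingers": 0.02},
    {"rx": 0, "ry": 0, "rz": 0, "dx": 0, "dy": 0, "dz": 0, "fingers": 0.02},
    {"rx": 0, "ry": 0, "rz": 0, "dx": 0, "dy": 0, "dz": 0, "fingers": 0.02},
  ],
)

```text
time_s: 5.75
position: [0.483, 0.2732, 0.0142]
tool_rot: [[0.985, -0.174, 0.001], [-0.174, -0.985, 0.0], [0.001, -0.001, -1.0]]
ft_force: [-0.0, 0.4, -0.9]
grip_width: 0.0284
gripper_force: 30.2
```

```bash
python3 -c "
from h import *
go(.4822,.274,.013,-10)
p=env.get_image('wrist');cv2.imwrite('pics/w3.png',p['color'])
go(.4822,.274,.013,-10)"
```

```text
yaw -10.01 rz -0.0001 dx,dy,dz [-0.001  -0.0007  0.0012] tilt [0.0015 0.0005] pos [0.483  0.2732 0.0142] w 0.0284 F 30.2 t 5.75
yaw -9.99 rz 0.0001 dx,dy,dz [-0.0008 -0.0006  0.0012] tilt [0.0015 0.0004] pos [0.4829 0.2733 0.0142] w 0.0283 F 30.2 t 5.8
```

>>> arm_command(
  deltas=[
    {"rx": 0, "ry": 0, "rz": 0, "dx": 0, "dy": 0, "dz": 0.0015, "fingers": 0.02},
    {"rx": 0, "ry": 0, "rz": 0, "dx": 0, "dy": 0, "dz": 0, "fingers": 0.02},
    {"rx": 0, "ry": 0, "rz": 0, "dx": 0, "dy": 0, "dz": 0, "fingers": 0.033},
    {"rx": 0, "ry": 0, "rz": 0, "dx": 0, "dy": 0, "dz": 0, "fingers": 0.05},
    {"rx": 0, "ry": 0, "rz": 0, "dx": 0, "dy": 0, "dz": 0, "fingers": 0.05},
    {"rx": 0, "ry": 0, "rz": 0, "dx": 0, "dy": 0, "dz": 0, "fingers": 0.05},
    {"rx": 0, "ry": 0, "rz": 0, "dx": 0, "dy": 0, "dz": -0.02, "fingers": 0.05},
    {"rx": 0, "ry": 0, "rz": 0, "dx": 0, "dy": 0, "dz": -0.045, "fingers": 0.06},
    {"rx": 0, "ry": 0, "rz": 0, "dx": 0.035, "dy": 0.026, "dz": 0, "fingers": 0.06},
    {"rx": 0, "ry": 0, "rz": 0, "dx": 0.035, "dy": 0.026, "dz": 0, "fingers": 0.06},
    {"rx": 0, "ry": 0, "rz": 0, "dx": 0.035, "dy": 0.026, "dz": 0, "fingers": 0.06},
    {"rx": 0, "ry": 0, "rz": 0, "dx": 0.035, "dy": 0.026, "dz": 0, "fingers": 0.06},
  ],
)

```text
time_s: 7.0
position: [0.6033, 0.1453, 0.0769]
tool_rot: [[0.985, -0.173, -0.0], [-0.173, -0.985, 0.0], [-0.0, -0.0, -1.0]]
ft_force: [-0.2, 0.7, 1.3]
grip_width: 0.0601
gripper_force: 0.0
```

>>> arm_command(
  deltas=[
    {"rx": 0, "ry": 0, "rz": 0, "dx": 0.035, "dy": 0.026, "dz": 0, "fingers": 0.06},
    {"rx": 0, "ry": 0, "rz": 0, "dx": 0.034, "dy": 0.025, "dz": 0, "fingers": 0.06},
    {"rx": 0, "ry": 0, "rz": 0, "dx": 0, "dy": 0, "dz": 0, "fingers": 0.06},
    {"rx": 0, "ry": 0, "rz": 0, "dx": 0, "dy": 0, "dz": 0, "fingers": 0.06},
  ],
)

```text
time_s: 7.4
position: [0.6614, 0.0838, 0.0762]
tool_rot: [[0.985, -0.175, -0.001], [-0.175, -0.985, 0.0], [-0.001, -0.0, -1.0]]
ft_force: [-0.8, -0.1, 0.6]
grip_width: 0.0597
gripper_force: 0.0
```

```bash
python3 - <<'E'
from h import *
go(.6615,.0845,.008,-10)
p=env.get_image('wrist')
for d in env.tip_of('ivory_lens',p): print(d, ray(p,d['location'],0))
p=env.get_image('top')
for d in env.tip_of('brass_knob',p): print(d, ray(p,d['location'],0.006))
cv2.imwrite('pics/t2.png',cv2.resize(p['color'][160:300,150:350],None,fx=3,fy=3))
E
```

```text
yaw -10.06 rz -0.001 dx,dy,dz [ 0.     -0.0007  0.0682] tilt [-0.001   0.0003] pos [0.6614 0.0838 0.0762] w 0.0597 F 0.0 t 7.4
{'location': [282.3, 218.2], 'p': 0.68} [0.66079526 0.08502834 0.        ]
{'location': [480.7, 163.7], 'p': 0.54} [ 0.67696027 -0.06791504  0.        ]
{'location': [197.6, 252.7], 'p': 0.61} [0.47910943 0.27250833 0.006     ]
{'location': [388.6, 276.8], 'p': 0.55} [ 0.41971796 -0.14988994  0.006     ]
{'location': [321.3, 248.0], 'p': 0.47} [ 0.48531373 -0.00300375  0.006     ]
```

View pics/t2.png

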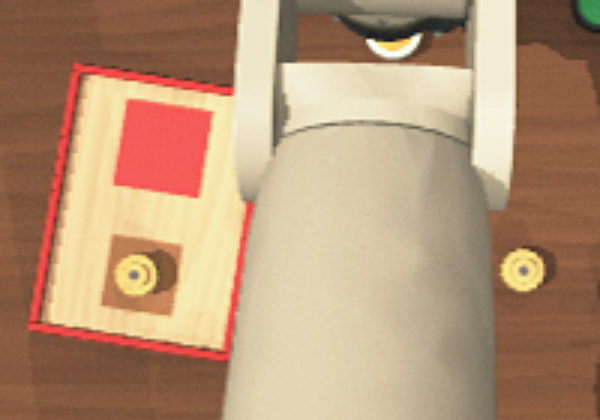

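The knob stands upright at (139,274) on the cork, which is centred at (141,274). Taking the ivory lens now.

>>> arm_command(
  deltas=[
    {"rx": 0, "ry": 0, "rz": 0, "dx": 0, "dy": -0.0007, "dz": 0.03, "fingers": 0.06},
    {"rx": 0, "ry": 0, "rz": 0, "dx": 0, "dy": 0, "dz": 0.03, "fingers": 0.06},
    {"rx": 0, "ry": 0, "rz": 0, "dx": 0, "dy": 0, "dz": 0.009, "fingers": 0.06},
    {"rx": 0, "ry": 0, "rz": 0, "dx": 0, "dy": 0, "dz": 0, "fingers": 0.06},
    {"rx": 0, "ry": 0, "rz": 0, "dx": 0, "dy": 0, "dz": 0, "fingers": 0.036},
    {"rx": 0, "ry": 0, "rz": 0, "dx": 0, "dy": 0, "dz": 0, "fingers": 0.036},
    {"rx": 0, "ry": 0, "rz": 0, "dx": 0, "dy": 0, "dz": 0, "fingers": 0.036},
    {"rx": 0, "ry": 0, "rz": 0, "dx": 0, "dy": 0, "dz": 0, "fingers": 0.036},
    {"rx": 0, "ry": 0, "rz": 0, "dx": 0, "dy": 0, "dz": 0, "fingers": 0.036},
  ],
)

```text
time_s: 8.5
position: [0.6624, 0.0853, 0.0099]
tool_rot: [[0.985, -0.173, 0.003], [-0.173, -0.985, 0.0], [0.003, -0.001, -1.0]]
ft_force: [-1.4, 2.0, 7.0]
grip_width: 0.0396
gripper_force: 30.0
```

```bash
python3 -c "
from h import *
go(.5768,.2576,.1,-10)"
```

```text
yaw -9.97 rz 0.0004 dx,dy,dz [-0.1142 -0.1548 -0.0901] tilt [0.0033 0.0001] pos [0.6624 0.0853 0.0099] w 0.0396 F 30.0 t 8.5
```

>>> arm_command(
  deltas=[
    {"rx": 0, "ry": 0, "rz": 0, "dx": 0, "dy": 0, "dz": -0.02, "fingers": 0.036},
    {"rx": 0, "ry": 0, "rz": 0, "dx": 0, "dy": 0, "dz": -0.03, "fingers": 0.036},
    {"rx": 0, "ry": 0, "rz": 0, "dx": -0.019, "dy": -0.0258, "dz": -0.01, "fingers": 0.036},
    {"rx": 0, "ry": 0, "rz": 0, "dx": -0.019, "dy": -0.0258, "dz": 0, "fingers": 0.036},
    {"rx": 0, "ry": 0, "rz": 0, "dx": -0.019, "dy": -0.0258, "dz": 0, "fingers": 0.036},
    {"rx": 0, "ry": 0, "rz": 0, "dx": -0.019, "dy": -0.0258, "dz": 0, "fingers": 0.036},
    {"rx": 0, "ry": 0, "rz": 0, "dx": -0.019, "dy": -0.0258, "dz": 0, "fingers": 0.036},
    {"rx": 0, "ry": 0, "rz": 0, "dx": -0.019, "dy": -0.0258, "dz": 0, "fingers": 0.036},
    {"rx": 0, "ry": 0, "rz": 0, "dx": 0, "dy": 0, "dz": 0, "fingers": 0.036},
    {"rx": 0, "ry": 0, "rz": 0, "dx": 0, "dy": 0, "dz": 0, "fingers": 0.036},
  ],
)

```text
time_s: 9.5
position: [0.5762, 0.2577, 0.0685]
tool_rot: [[0.985, -0.172, 0.001], [-0.172, -0.985, 0.0], [0.001, -0.0, -1.0]]
ft_force: [-0.7, -0.5, -0.6]
grip_width: 0.0395
gripper_force: 30.3
```

```bash
python3 -c "
from h import *
go(.5768,.2576,.017,-10)
p=env.get_image('wrist');cv2.imwrite('pics/w4.png',p['color'])
for d in env.tip_of('ivory_lens',p): print(d, ray(p,d['location'],0.06))"
```

```text
yaw -9.91 rz 0.0015 dx,dy,dz [ 0.0006 -0.      0.0515] tilt [0.0012 0.    ] pos [0.5762 0.2577 0.0685] w 0.0395 F 30.3 t 9.5
{'location': [283.2, 258.3], 'p': 0.73} [0.57408493 0.25843729 0.06      ]
```

View pics/w4.png

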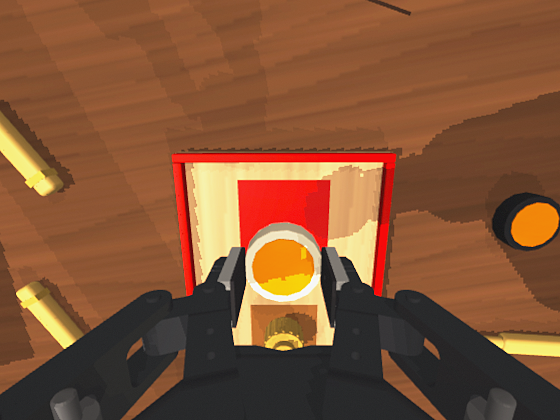

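The ivory lens is held level at (283,262) above the felt. Lowering it and releasing softly.

>>> arm_command(
  deltas=[
    {"rx": 0, "ry": 0, "rz": 0, "dx": 0.0006, "dy": 0, "dz": 0.025, "fingers": 0.036},
    {"rx": 0, "ry": 0, "rz": 0, "dx": 0, "dy": 0, "dz": 0.016, "fingers": 0.036},
    {"rx": 0, "ry": 0, "rz": 0, "dx": 0, "dy": 0, "dz": 0.007, "fingers": 0.036},
    {"rx": 0, "ry": 0, "rz": 0, "dx": 0, "dy": 0, "dz": 0.0035, "fingers": 0.036},
    {"rx": 0, "ry": 0, "rz": 0, "dx": 0, "dy": 0, "dz": 0, "fingers": 0.036},
    {"rx": 0, "ry": 0, "rz": 0, "dx": 0, "dy": 0, "dz": 0, "fingers": 0.036},
    {"rx": 0, "ry": 0, "rz": 0, "dx": 0, "dy": 0, "dz": 0.001, "fingers": 0.036},
    {"rx": 0, "ry": 0, "rz": 0, "dx": 0, "dy": 0, "dz": 0, "fingers": 0.036},
    {"rx": 0, "ry": 0, "rz": 0, "dx": 0, "dy": 0, "dz": 0, "fingers": 0.036},
  ],
)

```text
time_s: 10.5
position: [0.577, 0.2573, 0.0159]
tool_rot: [[0.985, -0.173, 0.001], [-0.173, -0.985, 0.0], [0.001, -0.0, -1.0]]
ft_force: [0.5, 0.4, 3.2]
grip_width: 0.0393
gripper_force: 30.8
```

>>> arm_command(
  deltas=[
    {"rx": 0, "ry": 0, "rz": 0, "dx": 0, "dy": 0, "dz": 0, "fingers": 0.044},
    {"rx": 0, "ry": 0, "rz": 0, "dx": 0, "dy": 0, "dz": 0, "fingers": 0.052},
    {"rx": 0, "ry": 0, "rz": 0, "dx": 0, "dy": 0, "dz": 0, "fingers": 0.06},
    {"rx": 0, "ry": 0, "rz": 0, "dx": 0, "dy": 0, "dz": 0, "fingers": 0.06},
    {"rx": 0, "ry": 0, "rz": 0, "dx": 0, "dy": 0, "dz": -0.02, "fingers": 0.06},
    {"rx": 0, "ry": 0, "rz": 0, "dx": 0, "dy": 0, "dz": -0.04, "fingers": 0.06},
    {"rx": 0, "ry": 0, "rz": 0, "dx": 0.001, "dy": 0.0444, "dz": 0, "fingers": 0.06},
    {"rx": 0, "ry": 0, "rz": 0, "dx": 0.001, "dy": 0.0444, "dz": 0, "fingers": 0.06},
    {"rx": 0, "ry": 0, "rz": 0, "dx": 0.001, "dy": 0.0444, "dz": 0, "fingers": 0.06},
    {"rx": 0, "ry": 0, "rz": 0, "dx": 0, "dy": 0.0444, "dz": 0, "fingers": 0.06},
    {"rx": 0, "ry": 0, "rz": 0, "dx": 0, "dy": 0, "dz": 0, "fingers": 0.06},
    {"rx": 0, "ry": 0, "rz": 0, "dx": 0, "dy": 0, "dz": 0, "fingers": 0.06},
  ],
)

```text
time_s: 11.7
position: [0.5489, 0.0811, 0.0755]
tool_rot: [[0.985, -0.175, 0.0], [-0.175, -0.985, 0.0], [0.0, -0.0, -1.0]]
ft_force: [-0.1, -0.5, 0.1]
grip_width: 0.0597
gripper_force: 0.0
```

```bash
python3 - <<'E'
from h import *
go(.5487,.0823,.009,-10)
p=env.get_image('wrist')
for d in env.tip_of('black_lens',p): print(d, ray(p,d['location'],0))
p=env.get_image('top')
for d in env.tip_of('ivory_lens',p): print(d, ray(p,d['location'],0.006))
E
```

```text
yaw -10.09 rz -0.0016 dx,dy,dz [-0.0004 -0.0011  0.0665] tilt [0.0002 0.0002] pos [0.5489 0.0811 0.0755] w 0.0597 F 0.0 t 11.7
{'location': [283.7, 219.8], 'p': 0.95} [ 5.47193619e-01  8.14129266e-02 -2.77555756e-17]
{'location': [199.9, 207.9], 'p': 0.65} [0.57905969 0.26676082 0.006     ]
```

>>> arm_command(
  deltas=[
    {"rx": 0, "ry": 0, "rz": 0, "dx": -0.0004, "dy": -0.0005, "dz": 0.03, "fingers": 0.06},
    {"rx": 0, "ry": 0, "rz": 0, "dx": 0, "dy": 0, "dz": 0.026, "fingers": 0.06},
    {"rx": 0, "ry": 0, "rz": 0, "dx": 0, "dy": 0, "dz": 0.01, "fingers": 0.06},
    {"rx": 0, "ry": 0, "rz": 0, "dx": 0, "dy": 0, "dz": 0, "fingers": 0.06},
    {"rx": 0, "ry": 0, "rz": 0, "dx": 0, "dy": 0, "dz": 0, "fingers": 0.036},
    {"rx": 0, "ry": 0, "rz": 0, "dx": 0, "dy": 0, "dz": 0, "fingers": 0.036},
    {"rx": 0, "ry": 0, "rz": 0, "dx": 0, "dy": 0, "dz": 0, "fingers": 0.036},
    {"rx": 0, "ry": 0, "rz": 0, "dx": 0, "dy": 0, "dz": 0, "fingers": 0.036},
    {"rx": 0, "ry": 0, "rz": 0, "dx": 0, "dy": 0, "dz": 0, "fingers": 0.036},
  ],
)

```text
time_s: 12.8
position: [0.5493, 0.0826, 0.0107]
tool_rot: [[0.985, -0.173, 0.003], [-0.173, -0.985, 0.0], [0.003, -0.001, -1.0]]
ft_force: [0.3, 1.6, 6.8]
grip_width: 0.0389
gripper_force: 29.9
```

```bash
python3 -c "
from m import *
go(.5106,-.2638,.1,-10)
p=env.get_image('top'); hsv=cv2.cvtColor(p['color'],cv2.COLOR_BGR2HSV).astype(int);H,S,V=hsv[...,0],hsv[...,1],hsv[...,2]
u=proj(p,[.5768,.2576,.02]).astype(int)
amb=(H>12)&(H<28)&(S>120)&(V>150)
(c,s,a),_=rect(p,blob(amb,[u[0]-14,u[1]-14,u[0]+14,u[1]+14]),.022);print(c,s)
cv2.imwrite('pics/t3.png',cv2.resize(p['color'][u[1]-35:u[1]+75,u[0]-50:u[0]+50],None,fx=4,fy=4))"
```

```text
yaw -9.98 rz 0.0003 dx,dy,dz [ 0.0221  0.3478 -0.0893] tilt [0.0027 0.0003] pos [0.5493 0.0826 0.0107] w 0.0389 F 29.9 t 12.8
(576.6517944335938, 257.73614501953125) (28.244626998901367, 27.95065689086914)
```

View pics/t3.png

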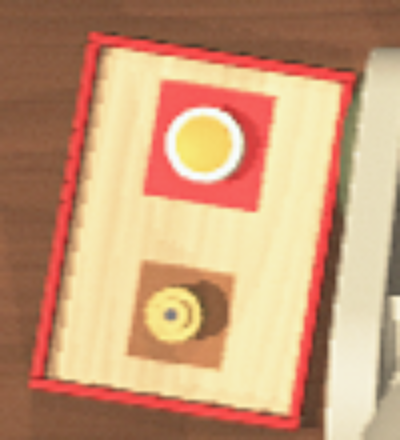

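The ivory lens is centred on the felt at (206,145) and the knob is on the cork at (173,315). Carrying the black-rimmed lens.

>>> arm_command(
  deltas=[
    {"rx": 0, "ry": 0, "rz": 0, "dx": 0, "dy": 0, "dz": -0.02, "fingers": 0.036},
    {"rx": 0, "ry": 0, "rz": 0, "dx": 0, "dy": 0, "dz": -0.03, "fingers": 0.036},
    {"rx": 0, "ry": 0, "rz": 0, "dx": 0.0025, "dy": 0.0386, "dz": -0.015, "fingers": 0.036},
    {"rx": 0, "ry": 0, "rz": 0, "dx": 0.0025, "dy": 0.0386, "dz": 0, "fingers": 0.036},
    {"rx": 0, "ry": 0, "rz": 0, "dx": 0.0025, "dy": 0.0386, "dz": 0, "fingers": 0.036},
    {"rx": 0, "ry": 0, "rz": 0, "dx": 0.0025, "dy": 0.0386, "dz": 0, "fingers": 0.036},
    {"rx": 0, "ry": 0, "rz": 0, "dx": 0.0025, "dy": 0.0386, "dz": 0, "fingers": 0.036},
    {"rx": 0, "ry": 0, "rz": 0, "dx": 0.0025, "dy": 0.0386, "dz": 0, "fingers": 0.036},
    {"rx": 0, "ry": 0, "rz": 0, "dx": 0.0025, "dy": 0.0386, "dz": 0, "fingers": 0.036},
    {"rx": 0, "ry": 0, "rz": 0, "dx": 0.0025, "dy": 0.0386, "dz": 0, "fingers": 0.036},
    {"rx": 0, "ry": 0, "rz": 0, "dx": 0.0021, "dy": 0.039, "dz": 0, "fingers": 0.036},
    {"rx": 0, "ry": 0, "rz": 0, "dx": 0, "dy": 0, "dz": 0, "fingers": 0.036},
  ],
)

```text
time_s: 14.05
position: [0.5096, -0.2686, 0.0748]
tool_rot: [[0.984, -0.178, 0.002], [-0.178, -0.984, -0.002], [0.002, 0.002, -1.0]]
ft_force: [0.7, 0.4, 0.1]
grip_width: 0.0388
gripper_force: 30.3
```

```bash
python3 -c "
from h import *
p=env.get_image('wrist');cv2.imwrite('pics/w5.png',p['color'])
for d in env.tip_of('black_lens',p): print(d, ray(p,d['location'],0.06))
go(.5106,-.2638,.0167,-10)"
```

```text
{'location': [283.9, 257.6], 'p': 0.82} [ 0.50488433 -0.2677443   0.06      ]
yaw -10.07 rz -0.0012 dx,dy,dz [ 0.0007 -0.0008  0.0579] tilt [ 0.0003 -0.0001] pos [ 0.5098 -0.2645  0.0746] w 0.0389 F 30.3 t 14.15
```

View pics/w5.png

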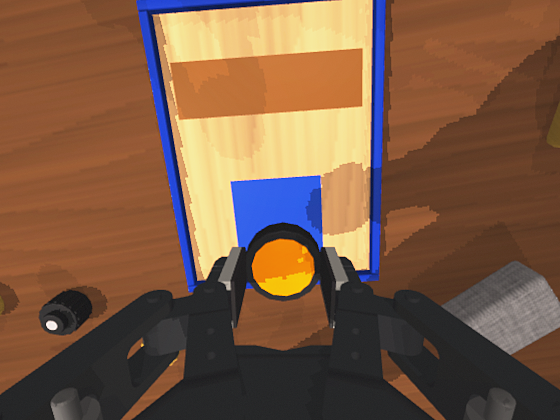

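The black-rimmed lens is held level at (283,262) above the blue felt. Lowering.

>>> arm_command(
  deltas=[
    {"rx": 0, "ry": 0, "rz": 0, "dx": 0.0007, "dy": -0.0008, "dz": 0.03, "fingers": 0.036},
    {"rx": 0, "ry": 0, "rz": 0, "dx": 0, "dy": 0, "dz": 0.017, "fingers": 0.036},
    {"rx": 0, "ry": 0, "rz": 0, "dx": 0, "dy": 0, "dz": 0.007, "fingers": 0.036},
    {"rx": 0, "ry": 0, "rz": 0, "dx": 0, "dy": 0, "dz": 0.003, "fingers": 0.036},
    {"rx": 0, "ry": 0, "rz": 0, "dx": 0, "dy": 0, "dz": 0, "fingers": 0.036},
    {"rx": 0, "ry": 0, "rz": 0, "dx": 0, "dy": 0, "dz": 0.001, "fingers": 0.036},
    {"rx": 0, "ry": 0, "rz": 0, "dx": 0, "dy": 0, "dz": 0, "fingers": 0.036},
    {"rx": 0, "ry": 0, "rz": 0, "dx": 0, "dy": 0, "dz": 0, "fingers": 0.036},
  ],
)

```text
time_s: 14.95
position: [0.511, -0.2635, 0.0169]
tool_rot: [[0.985, -0.173, 0.001], [-0.173, -0.985, -0.001], [0.001, 0.0, -1.0]]
ft_force: [-0.1, 0.3, 2.1]
grip_width: 0.0386
gripper_force: 30.6
```

>>> arm_command(
  deltas=[
    {"rx": 0, "ry": 0, "rz": 0, "dx": 0, "dy": 0, "dz": 0, "fingers": 0.044},
    {"rx": 0, "ry": 0, "rz": 0, "dx": 0, "dy": 0, "dz": 0, "fingers": 0.052},
    {"rx": 0, "ry": 0, "rz": 0, "dx": 0, "dy": 0, "dz": 0, "fingers": 0.06},
    {"rx": 0, "ry": 0, "rz": 0, "dx": 0, "dy": 0, "dz": 0, "fingers": 0.06},
    {"rx": 0, "ry": 0, "rz": 0, "dx": 0, "dy": 0, "dz": -0.02, "fingers": 0.06},
    {"rx": 0, "ry": 0, "rz": 0, "dx": 0, "dy": 0, "dz": -0.04, "fingers": 0.06},
    {"rx": 0, "ry": 0, "rz": 0, "dx": -0.0147, "dy": -0.0358, "dz": -0.01, "fingers": 0.05},
    {"rx": 0, "ry": 0, "rz": 0, "dx": -0.0147, "dy": -0.0358, "dz": -0.01, "fingers": 0.05},
    {"rx": 0, "ry": 0, "rz": 0, "dx": -0.0147, "dy": -0.0358, "dz": 0, "fingers": 0.05},
    {"rx": 0, "ry": 0, "rz": 0, "dx": -0.0147, "dy": -0.0358, "dz": 0, "fingers": 0.05},
    {"rx": 0, "ry": 0, "rz": 0, "dx": -0.0147, "dy": -0.0358, "dz": 0, "fingers": 0.05},
    {"rx": 0, "ry": 0, "rz": 0, "dx": -0.0147, "dy": -0.0358, "dz": 0, "fingers": 0.05},
  ],
)

```text
time_s: 16.15
position: [0.4607, -0.0352, 0.0965]
tool_rot: [[0.985, -0.174, 0.0], [-0.174, -0.985, -0.0], [0.0, 0.0, -1.0]]
ft_force: [0.6, 0.1, 0.0]
grip_width: 0.0498
gripper_force: 0.0
```

>>> arm_command(
  deltas=[
    {"rx": 0, "ry": 0, "rz": 0, "dx": -0.0147, "dy": -0.0358, "dz": 0, "fingers": 0.04},
    {"rx": 0, "ry": 0, "rz": 0, "dx": -0.0147, "dy": -0.0358, "dz": 0, "fingers": 0.04},
    {"rx": 0, "ry": 0, "rz": 0, "dx": -0.0147, "dy": -0.0358, "dz": 0, "fingers": 0.04},
    {"rx": 0, "ry": 0, "rz": -0.14, "dx": 0, "dy": 0, "dz": 0, "fingers": 0.04},
    {"rx": 0, "ry": 0, "rz": -0.14, "dx": 0, "dy": 0, "dz": 0, "fingers": 0.04},
    {"rx": 0, "ry": 0, "rz": -0.14, "dx": 0, "dy": 0, "dz": 0, "fingers": 0.04},
    {"rx": 0, "ry": 0, "rz": -0.14, "dx": 0, "dy": 0, "dz": 0, "fingers": 0.04},
    {"rx": 0, "ry": 0, "rz": -0.14, "dx": 0, "dy": 0, "dz": 0, "fingers": 0.04},
    {"rx": 0, "ry": 0, "rz": -0.14, "dx": 0, "dy": 0, "dz": 0, "fingers": 0.04},
    {"rx": 0, "ry": 0, "rz": -0.14, "dx": 0, "dy": 0, "dz": 0, "fingers": 0.04},
    {"rx": 0, "ry": 0, "rz": -0.14, "dx": 0, "dy": 0, "dz": 0, "fingers": 0.04},
    {"rx": 0, "ry": 0, "rz": -0.14, "dx": 0, "dy": 0, "dz": 0, "fingers": 0.04},
  ],
)

```text
time_s: 17.35
position: [0.4364, 0.0769, 0.0964]
tool_rot: [[0.461, 0.887, 0.0], [0.887, -0.461, -0.0], [0.0, 0.0, -1.0]]
ft_force: [-0.6, -0.3, -0.3]
grip_width: 0.0401
gripper_force: 0.0
```

>>> arm_command(
  deltas=[
    {"rx": 0, "ry": 0, "rz": -0.1, "dx": 0, "dy": 0, "dz": 0, "fingers": 0.04},
    {"rx": 0, "ry": 0, "rz": -0.137, "dx": 0, "dy": 0, "dz": 0, "fingers": 0.04},
    {"rx": 0, "ry": 0, "rz": 0, "dx": 0, "dy": 0, "dz": 0, "fingers": 0.04},
    {"rx": 0, "ry": 0, "rz": 0, "dx": 0, "dy": 0, "dz": 0, "fingers": 0.04},
  ],
)

```text
time_s: 17.75
position: [0.4364, 0.0769, 0.0963]
tool_rot: [[0.249, 0.969, 0.0], [0.969, -0.249, 0.0], [0.0, 0.0, -1.0]]
ft_force: [-0.6, -1.2, 0.9]
grip_width: 0.0398
gripper_force: 0.0
```

```bash
python3 - <<'E'
from m import *
go(.4365,.077,.007,75.8)
p=env.get_image('wrist');cv2.imwrite('pics/w6.png',p['color'])
for d in env.tip_of('stick',p): print(d, ray(p,d['location'],0))
hsv=cv2.cvtColor(p['color'],cv2.COLOR_BGR2HSV).astype(int);H,S,V=hsv[...,0],hsv[...,1],hsv[...,2]
print(proj(p,[.4365,.077,.008]))
p=env.get_image('top'); hsv=cv2.cvtColor(p['color'],cv2.COLOR_BGR2HSV).astype(int);H,S,V=hsv[...,0],hsv[...,1],hsv[...,2]
u=proj(p,[.5106,-.2638,.02]).astype(int)
amb=(H>12)&(H<28)&(S>120)&(V>150)&(H<24)
(c,s,a),_=rect(p,blob(amb,[u[0]-11,u[1]-11,u[0]+11,u[1]+11]),.022);print(c,s)
E
```

```text
yaw 75.58 rz -0.0038 dx,dy,dz [0.0001 0.0001 0.0893] tilt [0. 0.] pos [0.4364 0.0769 0.0963] w 0.0398 F 0.0 t 17.75
{'location': [282.0, 209.8], 'p': 0.61} [0.43607876 0.07753009 0.        ]
[282.63072359 213.04487783]
(509.9412536621094, -261.66387939453125) (32.747398376464844, 32.196006774902344)
```

View pics/w6.png

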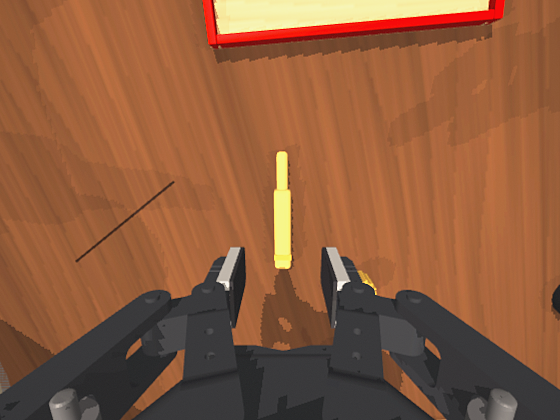

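The stick lies straight between the fingers at (282,210), and the black lens is within about 2 mm of its pad centre. Gripping the stick.

>>> arm_command(
  deltas=[
    {"rx": 0, "ry": 0, "rz": 0, "dx": 0, "dy": 0, "dz": 0.04, "fingers": 0.04},
    {"rx": 0, "ry": 0, "rz": 0, "dx": 0, "dy": 0, "dz": 0.035, "fingers": 0.04},
    {"rx": 0, "ry": 0, "rz": 0, "dx": 0, "dy": 0, "dz": 0.014, "fingers": 0.04},
    {"rx": 0, "ry": 0, "rz": 0, "dx": 0, "dy": 0, "dz": 0, "fingers": 0.04},
    {"rx": 0, "ry": 0, "rz": 0, "dx": 0, "dy": 0, "dz": 0, "fingers": 0.008},
    {"rx": 0, "ry": 0, "rz": 0, "dx": 0, "dy": 0, "dz": 0, "fingers": 0.008},
    {"rx": 0, "ry": 0, "rz": 0, "dx": 0, "dy": 0, "dz": 0, "fingers": 0.008},
    {"rx": 0, "ry": 0, "rz": 0, "dx": 0, "dy": 0, "dz": 0, "fingers": 0.008},
    {"rx": 0, "ry": 0, "rz": 0, "dx": 0, "dy": 0, "dz": 0, "fingers": 0.008},
    {"rx": 0, "ry": 0, "rz": 0, "dx": 0, "dy": 0, "dz": 0, "fingers": 0.008},
  ],
)

```text
time_s: 18.9
position: [0.4371, 0.0769, 0.0083]
tool_rot: [[0.246, 0.969, 0.002], [0.969, -0.246, -0.0], [0.0, 0.002, -1.0]]
ft_force: [-0.8, 0.9, 7.0]
grip_width: 0.0126
gripper_force: 31.2
```

```bash
python3 - <<'E'
from h import *
go(.606,-.2742,.1,75.8)
E
```

```text
yaw 75.78 rz -0.0003 dx,dy,dz [-0.2989  0.2499 -0.0917] tilt [ 0.0024 -0.0002] pos [0.4371 0.0769 0.0083] w 0.0126 F 31.2 t 18.9
```

>>> arm_command(
  deltas=[
    {"rx": 0, "ry": 0, "rz": 0, "dx": 0, "dy": 0, "dz": -0.04, "fingers": 0.008},
    {"rx": 0, "ry": 0, "rz": 0, "dx": 0, "dy": 0, "dz": -0.04, "fingers": 0.008},
    {"rx": 0, "ry": 0, "rz": 0, "dx": -0.0332, "dy": 0.0278, "dz": 0, "fingers": 0.008},
    {"rx": 0, "ry": 0, "rz": 0, "dx": -0.0332, "dy": 0.0278, "dz": 0, "fingers": 0.008},
    {"rx": 0, "ry": 0, "rz": 0, "dx": -0.0332, "dy": 0.0278, "dz": 0, "fingers": 0.008},
    {"rx": 0, "ry": 0, "rz": 0, "dx": -0.0332, "dy": 0.0278, "dz": 0, "fingers": 0.008},
    {"rx": 0, "ry": 0, "rz": 0, "dx": -0.0332, "dy": 0.0278, "dz": 0, "fingers": 0.008},
    {"rx": 0, "ry": 0, "rz": 0, "dx": -0.0332, "dy": 0.0278, "dz": 0, "fingers": 0.008},
    {"rx": 0, "ry": 0, "rz": 0, "dx": -0.0332, "dy": 0.0278, "dz": 0, "fingers": 0.008},
    {"rx": 0, "ry": 0, "rz": 0, "dx": -0.0332, "dy": 0.0278, "dz": 0, "fingers": 0.008},
    {"rx": 0, "ry": 0, "rz": 0, "dx": -0.0332, "dy": 0.0278, "dz": 0, "fingers": 0.008},
    {"rx": 0, "ry": 0, "rz": 0, "dx": 0, "dy": 0, "dz": 0, "fingers": 0.008},
  ],
)

```text
time_s: 20.1
position: [0.6066, -0.2789, 0.0871]
tool_rot: [[0.249, 0.968, 0.002], [0.968, -0.249, -0.002], [-0.002, 0.002, -1.0]]
ft_force: [-0.7, -0.0, -0.4]
grip_width: 0.0123
gripper_force: 30.4
```

>>> arm_command(
  deltas=[
    {"rx": 0, "ry": 0, "rz": -0.14, "dx": 0, "dy": 0, "dz": 0, "fingers": 0.008},
    {"rx": 0, "ry": 0, "rz": 0, "dx": 0, "dy": 0, "dz": 0, "fingers": 0.008},
    {"rx": 0, "ry": 0, "rz": 0, "dx": 0, "dy": 0, "dz": 0, "fingers": 0.008},
  ],
)

```text
time_s: 20.4
position: [0.6055, -0.2736, 0.0876]
tool_rot: [[0.111, 0.994, 0.0], [0.994, -0.111, 0.0], [0.0, 0.0, -1.0]]
ft_force: [0.7, -0.2, -0.6]
grip_width: 0.0126
gripper_force: 30.4
```

```bash
python3 -c "
from h import *
p=env.get_image('wrist');cv2.imwrite('pics/w7.png',p['color'])
go(.606,-.2742,.0145,83.8)"
```

```text
yaw 83.66 rz -0.0024 dx,dy,dz [-0.0005  0.0006  0.0731] tilt [ 0.0001 -0.    ] pos [ 0.6055 -0.2736  0.0876] w 0.0125 F 30.4 t 20.45
```

View pics/w7.png

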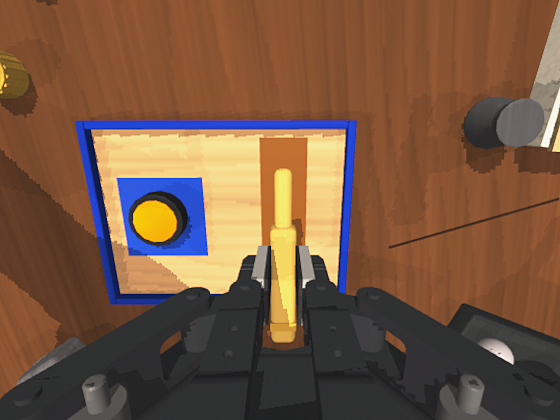

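The stick is held along the strip (about (283,250)) and the black lens sits on its felt at (162,218). Lowering.

>>> arm_command(
  deltas=[
    {"rx": 0, "ry": 0, "rz": 0, "dx": -0.0005, "dy": 0.0006, "dz": 0.04, "fingers": 0.008},
    {"rx": 0, "ry": 0, "rz": 0, "dx": 0, "dy": 0, "dz": 0.022, "fingers": 0.008},
    {"rx": 0, "ry": 0, "rz": 0, "dx": 0, "dy": 0, "dz": 0.008, "fingers": 0.008},
    {"rx": 0, "ry": 0, "rz": 0, "dx": 0, "dy": 0, "dz": 0.004, "fingers": 0.008},
    {"rx": 0, "ry": 0, "rz": 0, "dx": 0, "dy": 0, "dz": 0, "fingers": 0.008},
    {"rx": 0, "ry": 0, "rz": 0, "dx": 0, "dy": 0, "dz": 0, "fingers": 0.008},
    {"rx": 0, "ry": 0, "rz": 0, "dx": 0, "dy": 0, "dz": 0, "fingers": 0.02},
    {"rx": 0, "ry": 0, "rz": 0, "dx": 0, "dy": 0, "dz": 0, "fingers": 0.035},
    {"rx": 0, "ry": 0, "rz": 0, "dx": 0, "dy": 0, "dz": 0, "fingers": 0.035},
    {"rx": 0, "ry": 0, "rz": 0, "dx": 0, "dy": 0, "dz": -0.02, "fingers": 0.035},
    {"rx": 0, "ry": 0, "rz": 0, "dx": 0, "dy": 0, "dz": -0.04, "fingers": 0.035},
    {"rx": 0, "ry": 0, "rz": 0, "dx": 0, "dy": 0, "dz": -0.04, "fingers": 0.035},
  ],
)

```text
time_s: 21.65
position: [0.6058, -0.2745, 0.114]
tool_rot: [[0.108, 0.994, -0.001], [0.994, -0.108, 0.001], [0.001, -0.001, -1.0]]
ft_force: [0.6, -0.9, 0.6]
grip_width: 0.0352
gripper_force: 0.0
```

>>> arm_command(
  deltas=[
    {"rx": 0, "ry": 0, "rz": 0, "dx": -0.02, "dy": -0.03, "dz": -0.03, "fingers": 0.035},
    {"rx": 0, "ry": 0, "rz": 0, "dx": 0, "dy": -0.04, "dz": -0.02, "fingers": 0.035},
    {"rx": 0, "ry": 0, "rz": 0, "dx": 0, "dy": -0.04, "dz": 0, "fingers": 0.035},
    {"rx": 0, "ry": 0, "rz": 0, "dx": 0, "dy": -0.04, "dz": 0, "fingers": 0.035},
    {"rx": 0, "ry": 0, "rz": 0, "dx": 0, "dy": -0.04, "dz": 0, "fingers": 0.035},
    {"rx": 0, "ry": 0, "rz": 0, "dx": 0, "dy": 0, "dz": 0, "fingers": 0.035},
  ],
)

```text
time_s: 22.25
position: [0.4116, -0.273, 0.1636]
tool_rot: [[0.11, 0.994, -0.002], [0.994, -0.11, 0.001], [0.001, -0.002, -1.0]]
ft_force: [1.0, 0.5, 0.6]
grip_width: 0.0345
gripper_force: 0.0
```

```bash
python3 - <<'E'
from m import *
p=env.get_image('scene'); hsv=cv2.cvtColor(p['color'],cv2.COLOR_BGR2HSV).astype(int);H,S,V=hsv[...,0],hsv[...,1],hsv[...,2]
for q in('stick','black_lens','ivory_lens','brass_knob'):
    print(q,[(np.round(ray(p,d['location'],.006)[:2],3),d['p']) for d in env.tip_of(q,p)])
cv2.imwrite('pics/end.png',cv2.resize(p['color'][150:310,50:420],None,fx=2.1,fy=2.1))
E
```

```text
stick [(array([0.524, 0.438]), 0.83), (array([0.682, 0.434]), 0.57), (array([ 0.608, -0.28 ]), 0.5)]
black_lens [(array([ 0.516, -0.263]), 0.85)]
ivory_lens []
brass_knob [(array([ 0.421, -0.148]), 0.7), (array([0.48, 0.27]), 0.66), (array([ 0.484, -0.013]), 0.49)]
```

View pics/end.png

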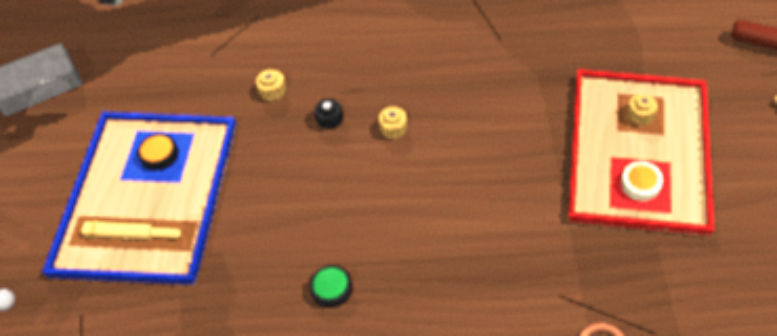

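All four parts sit on their pads: black lens (157,151), stick (131,231), knob (643,108), ivory lens (642,181). The spares haven't moved. Handing in.

```bash
python3 -c "
from rig import env
print(env.close_job())"
```

```text
the job is handed in; nothing more can be done
None
```

Both kits are made up and handed in at about 22 s: the final camera view shows all four parts on their pads and both spares untouched, though no verdict came back when I handed in.

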